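# Spin the carving turntable and brake it on the mark

## Robot

A 6-joint arm with a two-finger parallel gripper is mounted at the origin on the work surface. World frame = base frame: x ahead of the robot, y to its left, z up, the work surface at z = 0. Lengths are in m, angles in rad, forces in N, time in s.
With the tool pointing down it reaches from about 0.35 to 0.775 m from the base axis. Payload 7.3 kg.
Tool frame: the origin (TCP) lies on the mounting face of the last link; the fingertips stand 178 mm ahead of it and the grasp point (between the pads) lies 159 mm ahead of it (robot.tcp_to_tips is the distance from the TCP to the fingertips, in m); z points along the fingers, y is the direction in which the jaws open and shut (so a half turn about z gives the same grasp; the last joint's range is limited). The gripper opens to 92 mm and grips with 3 to 60 N. Pads are 19 mm wide; open, the fingers measure 130 mm over their backs; the gripper's body (75 mm by 190 mm) begins 47 mm behind the grasp point.
Start: joints at [-1.351, 0.342, 1.524, -0, 1.275, -0.146], TCP at [0.188, -0.49, 0.405] pointing down, gripper open.
Joint ranges: [-2.53, 2.53], [-0.77, 2.02], [0.04, 2.7], [-1, 4.14], [0.28, 2.66], [-3.11, 3.11]. Speed limits (rad/s): [2.57, 2.57, 3.14, 3.14, 3.14, 3.14].

## Interface

Orientations are given as [roll, pitch, yaw] about the fixed x, y, z axes, in that order (R = Rz(yaw) Ry(pitch) Rx(roll)).
In Python, from cell import robot, viewer gives the robot as it stands.
- The arm moves only by the shell command python3 -m creep 'ROWS' [OPENING] [FORCE]. ROWS is JSON, a list that holds one entry, the list of rows, each a list of 6 numbers: the shift along the world's x, y, z in mm, then the turn, a rotation vector about the world's x, y, z in degrees. A call has 1 to 5 rows; each row shifts and turns the pose as measured when the row begins; what a row does not reach is not made up. A row lasts 1/12 s, in which the tool goes at most 41.7 mm and 7.16 degrees, less where a joint would pass 70% of its speed; a pose out of reach is approached as far as the arm can. A call with a gripper value outside its range is refused whole. OPENING is the closure, from -1 (fully open) to 1 (shut), set as the call begins (- or left out, the last holds). The fingers move at their own pace and stop on an object; FORCE is the grip in N (left out, the last holds). Time passes only in rows, so rows that do not move let the fingers close. It gives the time, the measured TCP pose, the force and the opening at its end, in the units of the state.
- robot.observe(): the state, without advancing time (a new reading comes with each control period).
- viewer.read_camera(name): name is "side" or "top"; returns the picture (420x560x3 uint8, blue, green, red); there is no depth.
- viewer.camera_model(name): a dict with "fx", "fy", "cx", "cy" (pixels), "k1" (the pictures are not rectified: a ray, as slopes to the right and down, at radius r is drawn at 1 + k1 r^2 times it, then the intrinsics apply), "pose" (4x4, takes a point from camera to world coordinates). Camera axes: x right, y up, looking along -z (the intrinsics and any distortion apply to the point x, -y, -z); pixel columns grow to the right and rows downward; lengths in m; the calibration is good to about 2 mm. A picture is of the moment at which its call begins. camera_model takes no time and is no camera call.
- robot.hand_in(): hands the job in, once; it reports no verdict.
The state is a dict: "time": time; "qpos": joint angles; "qvel": joint speeds; "joint_efforts": joint torques, N m; "tool_pos": TCP position; "tool_rot": TCP orientation; "contact_force": force on the tool from outside, world axes, zero at the start; "torque": the same for the moment, N m; "opening": finger opening in m.
Only numpy, scipy, OpenCV 4.12 (cv2) and the standard library are available. Lean on these libraries where they do the work, as an engineer would, in place of code of your own. Each camera call takes 0.05 s, during which the arm holds its last target. There are 200 camera calls.

## Task

With the fingertips, flick the free-running carver's turntable into a spin (its upright peg is there to be pushed) and let it coast untouched for at least two seconds so the carving can be looked over. Then, while it is still turning, brake the wooden disc with a fingertip so that the pointed tooth on its rim stops opposite the fixed steel pointer, and finish with the fingertip still pressing on the disc, holding it at rest there. Do not take the peg between the fingers, leave the small loose carving lying in the middle of the disc, and leave the mallet, chisel and glue bottle alone.

Things in the scene. Friction and masses are not known exactly. Their poses are not given: they have to be found in the camera images.
- turntable: the carver's turntable on the bench: a fixed steel foot 160 mm across, bolted down, that carries the disc. Origin on the disc's upright axis of rotation at bench height; the foot never moves during a run, but its place differs from run to run
- platter (a joint): angle of the disc, in rad, counter-clockwise seen from above positive, counting on through full turns; at 0 the tooth points along world x (turntable's own x), so tooth and peg stand in the direction of this angle
- board_center (a point): centre of the top face of the round wooden disc, on its axis, 70 mm above the bench. Disc 260 mm across, 20 mm thick, flat on top, about 1.8 kg (inertia 0.015 kg m2), turning freely and endlessly either way. It coasts long: at 1 rad/s it loses about 0.1 rad/s each second. A few newtons of fingertip on top stop it almost at once; a hard press can drag it some millimetres
- tooth_tip (a point): point of the single wooden tooth that juts 25 mm out of the disc's rim (36 mm wide at the root, pointed): 155 mm from the axis, 60 mm above the bench; moves with the disc
- peg_top (a point): top centre of the upright round wooden peg on the disc, 16 mm across and 35 mm tall (from 70 to 105 mm above the bench), 105 mm from the axis, in line with the tooth; push its side to spin the disc; moves with the disc
- pointer: the fixed pointer: steel post on a 70 x 50 mm foot beside the disc, carrying a steel cone. Origin on the disc's axis at bench height; its own x axis points from the axis towards the pointer. Post 215 mm from the axis, 72 mm tall; fixed during a run
- pointer_tip (a point): sharp tip of the fixed steel cone that points at the disc's axis: 170 mm from the axis, 60 mm above the bench, 15 mm clear of the passing tooth's point
- carving_mid (a point): the loose round carved rosette lying in the middle of the disc: 70 mm across, 18 mm thick with a boss to 28 mm, top about 98 mm above the bench; this point is on its axis, 12 mm above its underside; it rides round with the disc
- mallet_mid (a point): round carver's mallet standing on its head beside the turntable, 82 mm across and 235 mm tall; point on its axis 100 mm up; leave alone
- chisel_mid (a point): chisel lying on the bench, 260 mm long, 26 mm thick at the handle; point near its middle; leave alone
- glue_mid (a point): glue bottle, 60 mm across, 150 mm tall; point half-way up; leave alone
Not all that is in view belongs to the job. Of the things shaped like the pointer, the steel one is meant. Of the things that look like the part that bears carving_mid, the smaller one is meant.

How it is judged:
By the outcome, as a careful person would: the job done as asked, in the order asked, and still so for the second after the job is handed in, while the arm keeps its last pose, push and grip.
It also fails if it takes over 58 s, if anything falls off the work surface, if the arm or the gripper's body presses on something with over 40 N, if the wrist force passes 120 N, or if a joint passes its speed limit or range.

## Working session

There is one attempt and no reset: what is moved stays moved. The work goes in short steps, Python scripts to look and compute and a shell command to move; the robot and the scene stay as the last step left them, time stands still between calls to the robot, and variables do not carry over. Pictures are saved under pics/ and viewed, about 8 in all and at most 12, crops included, and the job is handed in when it is done.

```bash
mkdir -p pics; ls; cat > h.py <<'E'
import numpy as np, cv2
from cell import robot, viewer
def ray(cam,u,v):
    m=viewer.camera_model(cam)
    K=np.array([[m['fx'],0,m['cx']],[0,m['fy'],m['cy']],[0,0,1.]])
    p=cv2.undistortPoints(np.array([[[u,v]]],float),K,np.array([m['k1'],0,0,0.]))[0,0]
    P=np.array(m['pose']); return P[:3,3],P[:3,:3]@np.array([p[0],-p[1],-1])
def at_z(cam,u,v,z):
    o,d=ray(cam,u,v); return o+d*(z-o[2])/d[2]
def proj(cam,X):
    m=viewer.camera_model(cam); P=np.array(m['pose']); c=P[:3,:3].T@(np.array(X)-P[:3,3])
    s=np.array([c[0],-c[1]])/-c[2]; s=s*(1+m['k1']*(s@s))
    return np.array([m['fx']*s[0]+m['cx'],m['fy']*s[1]+m['cy']])
E
python3 - <<'E'
from h import *
s=robot.observe(); print(s)
for n in("top","side"):
    cv2.imwrite(f"pics/{n}0.png",viewer.read_camera(n)); print(viewer.camera_model(n))
E
```

```text
pics
{'time': 0.0, 'qpos': array([-1.35100806e+00,  3.42722369e-01,  1.52501214e+00,  6.77140481e-06,
        1.27541769e+00, -1.46030466e-01]), 'qvel': array([-0.00015737, -0.00071071,  0.00011618,  0.00101861,  0.00062454,
       -0.00124017]), 'joint_efforts': array([-2.00784125e-03, -4.31250823e+01, -2.44222015e+01,  7.15545123e-02,
        5.58232516e-02, -1.10853248e-04]), 'tool_pos': array([ 0.18777646, -0.49012417,  0.40404664]), 'tool_rot': array([-3.14005065e+00, -2.33337896e-04,  3.65816581e-01]), 'contact_force': array([-0.15388643, -0.33629721,  0.37864397]), 'torque': array([-0.001605  ,  0.03933201, -0.03955493]), 'opening': 0.09185462936957592}
{'fx': 494.1168782461557, 'fy': 494.1168782461557, 'cx': 279.8954918520773, 'cy': 209.8700815935682, 'k1': -0.17187959038692097, 'pose': array([[ 0.01405583,  0.9827833 , -0.18422653,  0.34120217],
       [-0.99987543,  0.01249183, -0.00964741, -0.00254614],
       [-0.00717999,  0.18433918,  0.98283646,  1.51840444],
       [ 0.        ,  0.        ,  0.        ,  1.        ]])}
{'fx': 465.69159296635644, 'fy': 465.69159296635644, 'cx': 285.74073025185265, 'cy': 208.30838309221932, 'k1': -0.0854132773705964, 'pose': array([[-0.72277058,  0.42775189, -0.54279923, -0.07876817],
       [-0.69106711, -0.44123493,  0.57248406,  0.71741   ],
       [ 0.00537916,  0.78888533,  0.61451689,  0.88859887],
       [ 0.        ,  0.        ,  0.        ,  1.        ]])}
```

View pics/top0.png

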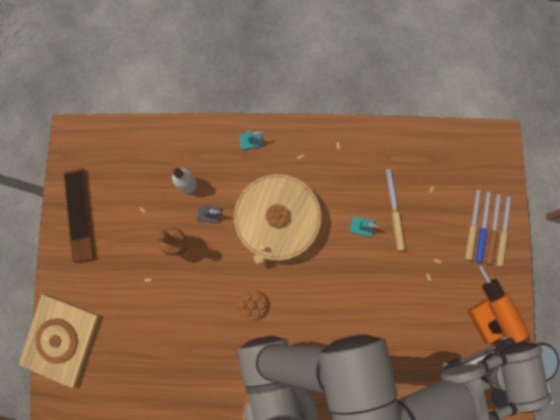

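View pics/side0.png

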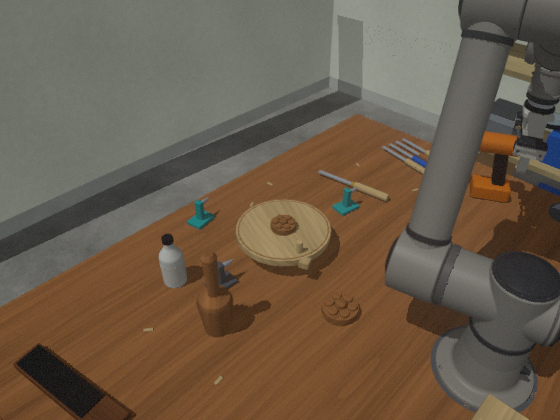

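Candidates for the pointer in the top view are grey steel at (210,214), teal at (251,141) and teal at (363,227). I choose the grey one. For the carving there is the small rosette on the disc at (278,217) and the bigger rosette on the bench at (253,305). I choose the one on the disc. The tooth and peg are near (261,258). I'll check this in a crop.

```bash
python3 - <<'E'
from h import *
im=cv2.imread("pics/top0.png"); c=im[165:275,185:335]
cv2.imwrite("pics/crop0.png",cv2.resize(c,None,fx=5.3,fy=5.3,interpolation=cv2.INTER_CUBIC))
# disc rim fit at z=.07 by colour
hsv=cv2.cvtColor(im,cv2.COLOR_BGR2HSV)
print(hsv[190,270],hsv[245,290],hsv[270,300],hsv[217,278])
print(at_z("top",278,217,.07),at_z("top",278,217,.098))
E
```

```text
[ 18 111 203] [ 17 112 195] [ 13 158 136] [ 14 155 127]
[0.59104823 0.01700601 0.07      ] [0.5862183  0.01662803 0.098     ]
```

View pics/crop0.png

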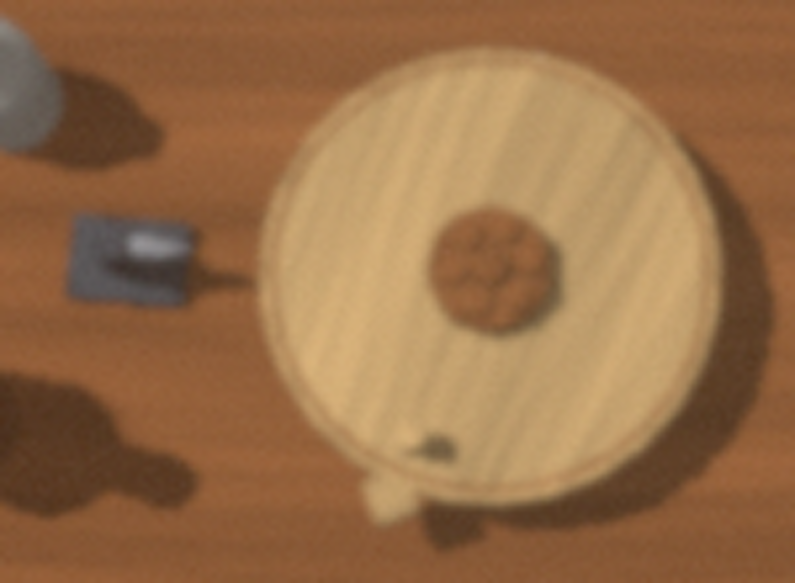

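```bash
cat > m.py <<'E'
from h import *
def c2p(x,y): return (185+(x+.5)/5.3-.5,165+(y+.5)/5.3-.5)
E
python3 - <<'E'
from m import *
from scipy.optimize import least_squares
im=cv2.imread("pics/top0.png")
hsv=cv2.cvtColor(im,cv2.COLOR_BGR2HSV).astype(int)
mask=((hsv[...,1]<140)&(hsv[...,2]>120)&(hsv[...,0]>10)).astype(np.uint8)
n,l,st,ce=cv2.connectedComponentsWithStats(mask); k=l[195,280]; print(st[k],ce[k])
cn=max(cv2.findContours((l==k).astype(np.uint8),cv2.RETR_EXTERNAL,cv2.CHAIN_APPROX_NONE)[0],key=len)[:,0]
W=np.array([at_z("top",*p,.07)[:2] for p in cn])
r=least_squares(lambda q:np.hypot(*(W-q[:2]).T)-q[2],[.59,.017,.13],loss="soft_l1",f_scale=.002); print(r.x)
c=r.x[:2]
d=np.hypot(*(W-c).T)
far=d>.138
print([(np.round(np.degrees(np.arctan2(*(at_z("top",*p,.06)[:2]-c)[::-1])),1),np.round(np.linalg.norm(at_z("top",*p,.06)[:2]-c)*1e3)) for p in cn[far]])
for nm,xy,z in(("tip",(197,250),.06),("footc",(130,262),.005),("shadow tip",(252,282),0),("pegtop",(408,440),.105),("tooth",(375,522),.06)):
    w=at_z("top",*c2p(*xy),z)[:2]-c; print(nm,c+w,np.hypot(*w)*1e3,np.degrees(np.arctan2(w[1],w[0])))
# overlay, model
b=cv2.resize(im[165:275,185:335],None,fx=5.3,fy=5.3,interpolation=cv2.INTER_CUBIC)
E
```

```text
[ 233  173   89   92 5720] [276.60629371 217.30104895]
[0.59356047 0.02054311 0.13059804]
[(np.float64(150.6), np.float64(140.0)), (np.float64(151.2), np.float64(142.0)), (np.float64(151.7), np.float64(145.0)), (np.float64(153.3), np.float64(146.0)), (np.float64(153.9), np.float64(149.0)), (np.float64(154.4), np.float64(151.0)), (np.float64(155.9), np.float64(153.0)), (np.float64(157.3), np.float64(154.0)), (np.float64(158.4), np.float64(153.0)), (np.float64(159.4), np.float64(152.0)), (np.float64(160.0), np.float64(148.0)), (np.float64(161.1), np.float64(147.0)), (np.float64(161.8), np.float64(143.0)), (np.float64(162.9), np.float64(142.0)), (np.float64(164.1), np.float64(142.0)), (np.float64(163.7), np.float64(139.0))]
tip [0.60654512 0.18669488] 166.65836966247755 85.53145425612175
footc [0.60884546 0.23333394] 213.33909891501568 85.89144161987014
shadow tip [0.59870769 0.16120795] 140.75898531554202 87.90436482531835
pegtop [0.49512799 0.0624181 ] 106.96946972229365 156.95420240921337
tooth [0.4538527  0.08197284] 152.61675528508175 156.2648323797579
```

The crop confirms the choice: the steel pointer's cone tip is at top px ≈(222,212), its direction about 86°. The tooth tip is at px ≈(256,263), its direction about 157°, and the peg is in line with it. The disc centre is ≈(0.593,0.019). The radii I get (154, 107 and 167 mm) match the sizes given. I'll push the peg clockwise, approaching it from the −y side with the fingers shut.

```bash
python3 -m creep '[[[20,35,-4,0,0,6],[20,35,-4,0,0,6],[20,35,-4,0,0,6],[20,35,-4,0,0,6],[20,35,-4,0,0,5]]]' 1 20; python3 -m creep '[[[20,35,-4,0,0,0],[20,35,-4,0,0,0],[20,35,-4,0,0,0],[20,35,-4,0,0,0],[20,35,-4,0,0,0]]]'
```

```text
time: 0.52
tool_pos: [0.2862, -0.3148, 0.3813]
tool_rot: [-3.141, 0.001, 0.881]
contact_force: [1.8, -0.6, 0.1]
opening: 0.0629
time: 0.93
tool_pos: [0.3863, -0.133, 0.3601]
tool_rot: [-3.14, 0.001, 0.884]
contact_force: [1.0, -1.4, 0.3]
opening: 0.0296
```

```bash
python3 -m creep '[[[20,34,-4,0,0,0],[20,34,-4,0,0,0],[20,34,-4,0,0,0],[20,34,-4,0,0,0],[10,17,0,0,0,0]]]'; python3 - <<'E'
from h import *
for n in("top","side"): cv2.imwrite(f"pics/{n}1.png",viewer.read_camera(n))
a=cv2.imread("pics/top1.png")[140:290,180:340]; b=cv2.imread("pics/side1.png")[180:330,180:340]
cv2.imwrite("pics/pair1.png",cv2.resize(np.hstack([a,b]),None,fx=2.5,fy=2.5,interpolation=cv2.INTER_CUBIC))
E
```

```text
time: 1.35
tool_pos: [0.4789, 0.0319, 0.3421]
tool_rot: [-3.138, 0.001, 0.886]
contact_force: [-0.4, 0.3, -0.5]
opening: 0.0012
```

View pics/pair1.png

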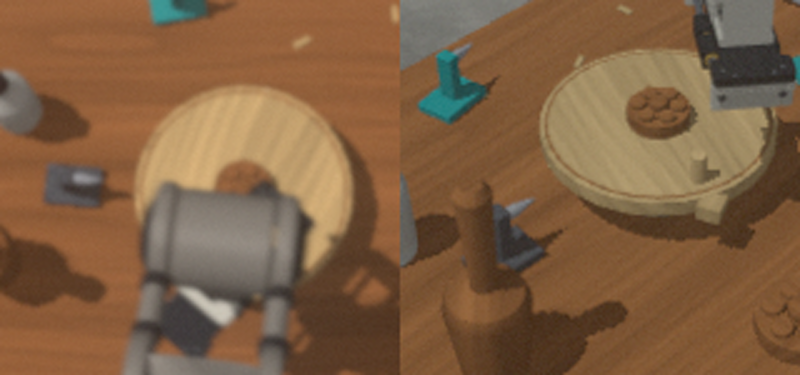

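The right half (side view) shows the peg top at px ≈(299.6,241), the steel pointer tip at ≈(235,260) and the tooth point at ≈(305,267). The arm hides part of the disc from the top camera, so I'll use the side camera for tracking.

```bash
python3 - <<'E'
from h import *
from scipy.optimize import least_squares
im=cv2.imread("pics/side1.png")
hsv=cv2.cvtColor(cv2.imread("pics/top0.png"),cv2.COLOR_BGR2HSV).astype(int)
# top fit again, excluding tooth and right/low shadow ambiguity
mask=((hsv[...,1]<140)&(hsv[...,2]>120)&(hsv[...,0]>10)).astype(np.uint8)
n,l,st,ce=cv2.connectedComponentsWithStats(mask); k=l[195,280]
cn=max(cv2.findContours((l==k).astype(np.uint8),cv2.RETR_EXTERNAL,cv2.CHAIN_APPROX_NONE)[0],key=len)[:,0]
W=np.array([at_z("top",*p,.07)[:2] for p in cn]); c=np.array([.592,.019])
for i in range(4):
    a=np.degrees(np.arctan2(*(W-c).T[::-1]));kp=abs(a-157)>14
    r=least_squares(lambda q:np.hypot(*(W[kp]-q).T)-.13,c,loss="soft_l1",f_scale=.001);c=r.x
print("centre",c,np.std(np.hypot(*(W[kp]-c).T)))
for nm,uv,z in(("pegtop",(299.6,241.2),.105),("ptr",(234.8,260),.06),("tooth",(305,267.5),.06)):
    w=at_z("side",*uv,z)[:2]; d=w-c; print(nm,w,np.hypot(*d)*1e3,np.degrees(np.arctan2(d[1],d[0])))
# side rim extents for center check: predicted rim pixels left/right/top/bottom
R=np.array([proj("side",[c[0]+.13*np.cos(t),c[1]+.13*np.sin(t),.07]) for t in np.linspace(0,6.28,200)])
print("side rim L,R,T,B",R[:,0].min(),R[:,0].max(),R[:,1].min(),R[:,1].max(), "pair:",(R.min(0)-180)*2.5+[400,0],(R.max(0)-180)*2.5+[400,0])
E
```

```text
centre [0.59405402 0.02031051] 0.001004853276541364
pegtop [0.49545241 0.06036308] 106.42596757039135 157.89271332628206
ptr [0.5984493  0.18966997] 169.41648746440043 88.5133742471258
tooth [0.45268235 0.08564319] 155.73794964000763 155.19672900126326
side rim L,R,T,B 234.545510495831 330.29380120338465 198.28285632309453 260.3417860856381 pair: [536.36377624  45.70714081] [775.73450301 200.85446521]
```

```bash
python3 -m creep '[[[0,0,-41,0,0,0],[0,0,-41,0,0,0],[0,0,0,0,0,0]]]'; python3 -m creep '[[[3.4,7.3,0,0,0,0],[5,11,0,0,0,0],[7,12,0,0,0,0],[8.5,11,0,0,0,0],[10,10,0,0,0,0]]]';  python3 -m creep '[[[-5,-5,30,0,0,0],[-5,-10,30,0,0,0]]]'; python3 - <<'E'
from h import *
for i in range(2):
    print(robot.observe()["time"]); cv2.imwrite(f"pics/s2_{i}.png",viewer.read_camera("side"))
a,b=[cv2.imread(f"pics/s2_{i}.png")[170:320,180:340] for i in(0,1)]
cv2.imwrite("pics/pair2.png",cv2.resize(np.hstack([a,b]),None,fx=2.5,fy=2.5,interpolation=cv2.INTER_CUBIC))
E
```

```text
time: 1.7
tool_pos: [0.4792, 0.032, 0.2599]
tool_rot: [3.14, -0.002, 0.892]
contact_force: [-1.2, -0.2, -0.7]
opening: 0.0006
time: 2.12
tool_pos: [0.5143, 0.0836, 0.2662]
tool_rot: [3.14, -0.0, 0.885]
contact_force: [-0.3, -0.1, -0.3]
opening: 0.0006
time: 2.28
tool_pos: [0.5059, 0.0721, 0.3263]
tool_rot: [-3.139, 0.002, 0.888]
contact_force: [0.9, 0.2, 1.1]
opening: 0.0009
2.2833
2.3333
```

View pics/pair2.png

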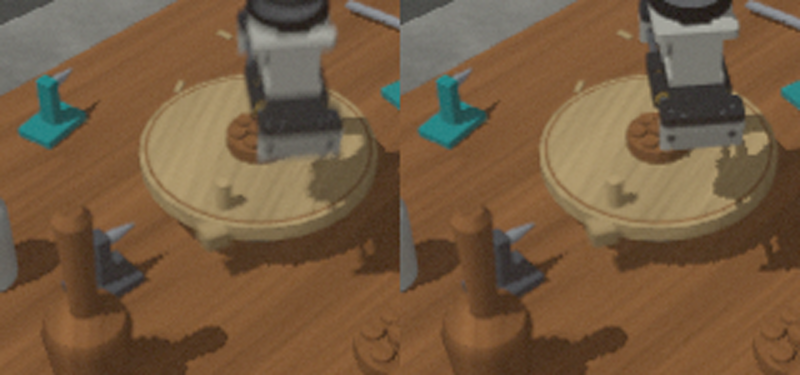

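The disc is spinning clockwise: between the two frames the peg top moved from (224,180) to (213,180) in the crop. I'll move to a hover at r≈68 mm, outside the rosette and inside the peg's path, while it coasts.

```bash
python3 -m creep '[[[15,-35,0,0,0,0],[15,-35,0,0,0,0],[14,-35,0,0,0,0],[0,0,-33,0,0,0],[0,0,-33,0,0,0]]]'; cat > t.py <<'E'
from h import *
C=np.array([.5935,.0195]); A=np.arange(0,360,.5)
def tooth(im):
    hsv=cv2.cvtColor(im,cv2.COLOR_BGR2HSV).astype(int)
    mk=((hsv[...,0]>=13)&(hsv[...,0]<=25)&(hsv[...,1]>60)&(hsv[...,1]<150)&(hsv[...,2]>110)).astype(np.float32)
    s=np.zeros(len(A))
    for r in(.142,.146,.150):
        P=np.array([proj("side",[C[0]+r*np.cos(t),C[1]+r*np.sin(t),.06]) for t in np.radians(A)],np.float32)
        s+=cv2.remap(mk,P[:,:1],P[:,1:],cv2.INTER_LINEAR)[:,0]
    z=np.exp(1j*np.radians(A)); w=np.convolve(np.r_[s[-20:],s,s[:20]],np.ones(25),"same")[20:-20]
    k=w.argmax(); sel=abs(np.angle(z/z[k]))<.2
    return np.degrees(np.angle((s[sel]*z[sel]).sum()))%360, w[k]
E
python3 - <<'E'
from t import *
import time
for n in("side1","s2_0","s2_1"): print(n,tooth(cv2.imread(f"pics/{n}.png")))
for i in range(10):
    t=robot.observe()["time"]; im=viewer.read_camera("side"); a=tooth(im); print(round(t,3),np.round(a,1))
cv2.imwrite("pics/s3.png",im); print(robot.observe()["tool_pos"])
E
```

```text
time: 2.8
tool_pos: [0.556, -0.0361, 0.2825]
tool_rot: [3.106, -0.022, 0.889]
contact_force: [0.2, 0.8, -1.0]
opening: 0.0006
side1 (np.float64(351.518446484512), np.float64(72.6591796875))Traceback (most recent call last):
  File "<stdin>", line 3, in <module>
  File "t.py", line 8, in tooth
    P=np.array([proj("side",[C[0]+r*np.cos(t),C[1]+r*np.sin(t),.06]) for t in np.radians(A)],np.float32)
                ~~~~^^^^^^^^^^^^^^^^^^^^^^^^^^^^^^^^^^^^^^^^^^^^^^^^
  File "h.py", line 11, in proj
    m=viewer.camera_model(cam); P=np.array(m['pose']); c=P[:3,:3].T@(np.array(X)-P[:3,3])
ValueError: time passes only in moves, steps and waits
```

```bash
cat > t.py <<'E'
from h import *
C=np.array([.5935,.0195]); A=np.arange(0,360,.5); _m=viewer.camera_model("side")
_P=np.array(_m['pose'])
def pj(X):
    c=(np.asarray(X)-_P[:3,3])@_P[:3,:3]; s=np.c_[c[:,0],-c[:,1]]/-c[:,2:]; s=s*(1+_m['k1']*(s**2).sum(1,keepdims=True))
    return (s*_m['fx']+[_m['cx'],_m['cy']]).astype(np.float32)
T=np.radians(A)
def score(im):
    hsv=cv2.cvtColor(im,cv2.COLOR_BGR2HSV).astype(int)
    mk=((hsv[...,0]>=13)&(hsv[...,0]<=25)&(hsv[...,1]>60)&(hsv[...,1]<150)&(hsv[...,2]>110)).astype(np.float32)
    s=np.zeros(len(A))
    for r in(.140,.144,.148,.152):
        P=pj(np.c_[C[0]+r*np.cos(T),C[1]+r*np.sin(T),np.full(len(T),.063)])
        s+=cv2.remap(mk,P[:,:1].copy(),P[:,1:].copy(),cv2.INTER_LINEAR)[:,0]
    return s
ref=np.min([score(cv2.imread(f"pics/{n}.png")) for n in("side1","s2_0")],0)
def tooth(im):
    s=np.clip(score(im)-ref,0,None); z=np.exp(1j*T)
    w=np.convolve(np.r_[s[-20:],s,s[:20]],np.ones(25),"same")[20:-20]; k=w.argmax(); sel=abs(np.angle(z/z[k]))<.2
    return np.degrees(np.angle((s[sel]*z[sel]).sum()))%360, w[k]
E
python3 - <<'E'
from t import *
for n in("side1","s2_0","s2_1"): print(n,tooth(cv2.imread(f"pics/{n}.png")))
for i in range(5):
    t=robot.observe()["time"]; im=viewer.read_camera("side"); cv2.imwrite(f"pics/s3_{i}.png",im); print(round(t,3),np.round(tooth(im),1))
s=robot.observe();print(s["tool_pos"],s["tool_rot"],s["contact_force"])
E
```

```text
side1 (np.float64(310.3742700848675), np.float64(93.25))
s2_0 (np.float64(267.0988670550417), np.float64(95.265625))
s2_1 (np.float64(259.02869079013055), np.float64(88.0888671875))
2.8 [310.3  88.1]
2.85 [311.9  87.1]
2.9 [310.4  82.1]
2.95 [309.6  90.2]
3.0 [309.5  90.7]
[ 0.55536478 -0.03424722  0.28243733] [ 3.10915633 -0.02020708  0.89229465] [0.90607651 0.54078601 1.31673311]
```

```bash
sed -i 's/^ref=.*/near=(A>40)\&(A<215)\nref=np.min([score(cv2.imread(f"pics\/{n}.png")) for n in("side1","s2_0")],0)/; s/s=np.clip(score(im)-ref,0,None)/s=near*np.clip(score(im)-ref,0,None)/' t.py
python3 - <<'E'
from t import *
for n in["side1","s2_0","s2_1"]+[f"s3_{i}" for i in range(5)]: print(n,tooth(cv2.imread(f"pics/{n}.png")))
s=robot.observe();print(s["qpos"],s["time"],s["qvel"])
b=cv2.imread("pics/s3_4.png")[120:320,160:400]
cv2.imwrite("pics/v3.png",cv2.resize(b,None,fx=3,fy=3,interpolation=cv2.INTER_CUBIC))
E
```

```text
side1 (np.float64(155.30866612543895), np.float64(84.8603515625))
s2_0 (np.float64(111.55530883221853), np.float64(44.0947265625))
s2_1 (np.float64(106.52611658624888), np.float64(55.724609375))
s3_0 (np.float64(63.266358108482855), np.float64(42.2919921875))
s3_1 (np.float64(59.15135898617641), np.float64(36.2900390625))
s3_2 (np.float64(50.31894661161298), np.float64(41.091796875))
s3_3 (np.float64(49.54185205995222), np.float64(40.984375))
s3_4 (np.float64(46.67120527173866), np.float64(35.435546875))
[-0.20009169  0.51423688  1.61716786  0.00362888  0.97209483  0.47674971] 3.05 [ 0.00506814 -0.01361519 -0.00226738 -0.0009199  -0.01032666 -0.00274645]
```

View pics/v3.png

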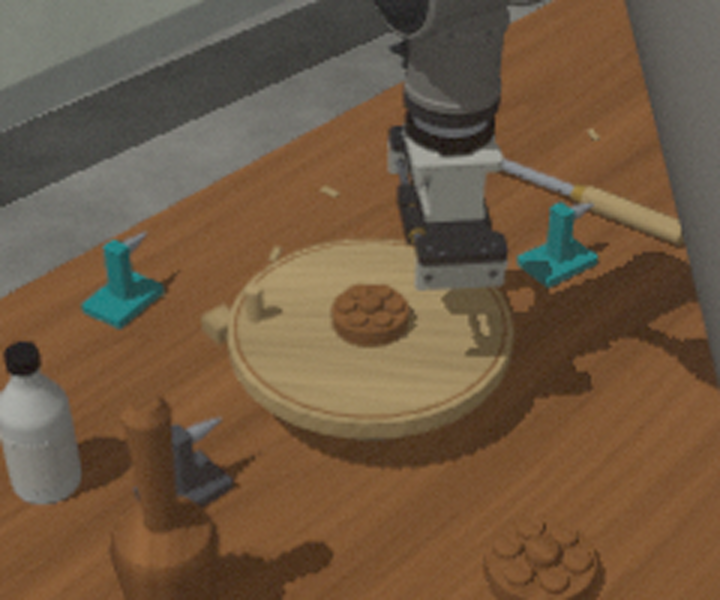

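View 6 shows the rosette central at (372,312), the peg top at (254,285) and the tooth at (215,320). The fingertips hover over the disc untouched and tilted about 2°. I'll level the tool and lower it while the disc coasts.

```bash
python3 - <<'E'
from h import *
from scipy.spatial.transform import Rotation as R
s=robot.observe(); n=R.from_euler("xyz",s["tool_rot"]); t=R.from_euler("xyz",[np.pi,0,.886])
print(np.degrees((t*n.inv()).as_rotvec()), s["tool_pos"]*1e3)
z=n.apply([0,0,.178]); print("tips",s["tool_pos"]+z)
E
```

```text
[ 0.27195354  2.17254016 -0.34183602] [555.36477807 -34.24722378 282.43732908]
tips [ 0.56211502 -0.03507176  0.10456728]
```

```bash
python3 -m creep '[[[-3,1,-12,0.2,1.1,0],[-2,0,-12,0.1,1.1,0],[0,0,0,0,0,0],[0,0,0,0,0,0]]]'; python3 - <<'E'
from t import *
for i in range(2):
    t=robot.observe()["time"]; im=viewer.read_camera("side"); print(round(t,3),np.round(tooth(im),1))
cv2.imwrite("pics/s4.png",im); s=robot.observe(); print(s["tool_pos"],s["tool_rot"],s["contact_force"])
E
```

```text
time: 3.38
tool_pos: [0.5509, -0.0312, 0.2621]
tool_rot: [3.138, -0.002, 0.895]
contact_force: [-0.3, -0.5, -0.5]
opening: 0.0006
3.383 [84.6 20.4]
3.433 [84.2 14.4]
[ 0.5508672  -0.03131835  0.26211155] [ 3.13820820e+00 -2.29096252e-03  8.94611024e-01] [ 1.12882412 -0.07491482 -0.88804403]
```

```bash
python3 -m creep '[[[0,-1,-7,0,0,0],[0,0,0,0,0,0],[0,0,0,0,0,0],[0,0,0,0,0,0],[0,0,0,0,0,0]]]'; python3 - <<'E'
from t import *
L=[]
for i in range(45):
    t=robot.observe()["time"]; im=viewer.read_camera("side"); a,w=tooth(im)
    L.append((round(t,3),round(a,1),round(w)))
    if w>50 and a<165 and len(L)>5 and L[-2][2]>50: break
print(L[-16:]); s=robot.observe(); print(s["tool_pos"],s["tool_rot"],s["contact_force"])
E
```

```text
time: 3.9
tool_pos: [0.5511, -0.0325, 0.255]
tool_rot: [3.137, -0.003, 0.894]
contact_force: [-0.6, 0.4, 0.7]
opening: 0.0005
[(4.8, np.float64(86.0), 18), (4.85, np.float64(48.4), 18), (4.9, np.float64(82.1), 24), (4.95, np.float64(61.0), 17), (5.0, np.float64(73.1), 23), (5.05, np.float64(83.7), 14), (5.1, np.float64(201.8), 32), (5.15, np.float64(200.1), 53), (5.2, np.float64(196.4), 63), (5.25, np.float64(191.2), 72), (5.3, np.float64(185.4), 83), (5.35, np.float64(181.3), 85), (5.4, np.float64(176.7), 86), (5.45, np.float64(172.1), 87), (5.5, np.float64(168.3), 87), (5.55, np.float64(163.7), 89)]
[ 0.55110955 -0.0324265   0.25498521] [ 3.13710960e+00 -2.90204428e-03  8.94572745e-01] [-0.38247559 -0.11206151  0.35264969]
```

```bash
Z='[[[0,0,0,0,0,0],[0,0,0,0,0,0],[0,0,0,0,0,0],[0,0,0,0,0,0],[0,0,0,0,0,0]]]'; python3 -m creep '[[[0,0,0,0,0,0],[0,0,0,0,0,0],[0,0,0,0,0,0],[0,0,0,0,0,0],[0,0,0,0,0,0]]]' | head -2;  python3 -m creep '[[[0,0,0,0,0,0],[0,0,0,0,0,0],[0,0,0,0,0,0],[0,0,0,0,0,0],[0,0,0,0,0,0]]]' | head -2; python3 - <<'E'
from t import *
from scipy.optimize import least_squares
im=viewer.read_camera("side"); cv2.imwrite("pics/s5.png",im); print(robot.observe()["time"],tooth(im),tooth(cv2.imread("pics/s4.png")))
# edge-based rim fit: top-face rim on the near side is brown ring; use outer silhouette of the far/left/right rim at z=.07 via mask
im=cv2.imread("pics/s4.png"); hsv=cv2.cvtColor(im,cv2.COLOR_BGR2HSV).astype(int)
mk=((hsv[...,0]>=13)&(hsv[...,0]<=25)&(hsv[...,1]>60)&(hsv[...,1]<150)&(hsv[...,2]>110)).astype(np.uint8)
def sil(c,off):
    m=np.zeros(im.shape[:2],np.uint8)
    for z in(.07,.05): cv2.fillConvexPoly(m,np.round((pj(np.c_[c[0]+.13*np.cos(T),c[1]+.13*np.sin(T),np.full(len(T),z)])+off)*16).astype(np.int32),1,shift=4)
    return cv2.morphologyEx(m,cv2.MORPH_CLOSE,np.ones((7,7)))
best=[]
H=(slice(190,280),slice(225,282))  # left and lower-left part, free of the gripper
for dx in np.arange(-4,4.1,.5):
    for dy in np.arange(-4,4.1,.5):
        m=sil([.594,.0203],[dx,dy]); best.append(((m!=mk)[215:285,225:345].sum(),dx,dy))
print(sorted(best)[:5])
for off in([0,0],sorted(best)[0][1:]):
    w=at_z("side",233.3-off[0],260.2-off[1],.06)[:2]-[.594,.0203]; print(np.hypot(*w),np.degrees(np.arctan2(w[1],w[0])))
E
```

```text
time: 6.02
tool_pos: [0.5511, -0.0324, 0.255]
time: 6.43
tool_pos: [0.5511, -0.0324, 0.255]
6.4833 (np.float64(88.20784136345607), np.float64(21.4560546875)) (np.float64(84.15658422345233), np.float64(14.359375))
[(np.int64(1904), np.float64(-4.0), np.float64(-1.5)), (np.int64(1905), np.float64(-4.0), np.float64(-2.0)), (np.int64(1915), np.float64(-4.0), np.float64(-1.0)), (np.int64(1915), np.float64(-3.5), np.float64(-1.5)), (np.int64(1916), np.float64(-4.0), np.float64(-2.5))]
0.17263250823840867 87.79754341114027
0.16909577826184413 91.5904229173323
```

```bash
python3 - <<'E'
from t import *
b=cv2.imread("pics/s5.png")[190:290,200:340]
cv2.imwrite("pics/v5.png",cv2.resize(b,None,fx=5.5,fy=5.5,interpolation=cv2.INTER_CUBIC))
im=cv2.imread("pics/s5.png"); s=score(im); print([(int(a),round(float(v),1)) for a,v in zip(A[120:240:6],np.clip(s-ref,0,9)[120:240:6])])
for r,th in((.17,87),(.155,87),(.155,83),(.0,0)): print(r,th,(proj("side",[C[0]+r*np.cos(np.radians(th)),C[1]+r*np.sin(np.radians(th)),.06])-[200,190]+.5)*5.5-.5)
E
```

```text
[(60, 0.0), (63, 0.0), (66, 0.3), (69, 0.8), (72, 1.6), (75, 0.4), (78, 0.0), (81, 0.7), (84, 0.0), (87, 1.5), (90, 0.5), (93, 1.7), (96, 0.1), (99, 0.0), (102, 0.0), (105, 0.0), (108, 0.0), (111, 0.0), (114, 0.0), (117, 0.0)]
0.17 87 [188.64243252 382.63932538]
0.155 87 [213.98499975 367.31851451]
0.155 83 [200.1157994  355.15585493]
0.0 0 [457.63791887 219.89204833]
```

View pics/v5.png

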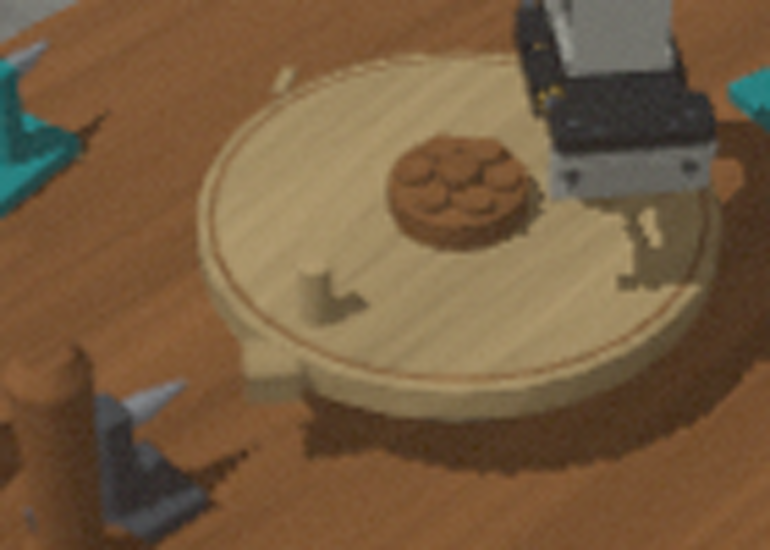

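The enlarged view shows the steel pointer tip at (187,383) in the crop, which matches the prediction for 87°. The tooth tip at about (245,383) is still some 8° short of it. I'll keep coasting and use the peg for the angle near the pointer.

```bash
python3 -m creep '[[[0,0,-4,0,0,0],[0,0,0,0,0,0],[0,0,0,0,0,0],[0,0,0,0,0,0],[0,0,0,0,0,0]]]' ;  for i in 1; do python3 -m creep '[[[0,0,0,0,0,0],[0,0,0,0,0,0],[0,0,0,0,0,0],[0,0,0,0,0,0],[0,0,0,0,0,0]]]' | head -2; done; python3 -m creep '[[[0,0,0,0,0,0],[0,0,0,0,0,0],[0,0,0,0,0,0],[0,0,0,0,0,0],[0,0,0,0,0,0]]]' | head -2; python3 -m creep '[[[0,0,0,0,0,0],[0,0,0,0,0,0],[0,0,0,0,0,0],[0,0,0,0,0,0],[0,0,0,0,0,0]]]'; python3 - <<'E'
from t import *
def pt(x,y): return 200+(x+.5)/5.5-.5,190+(y+.5)/5.5-.5
for nm,xy,z in(("peg top",(314,269),.105),("tooth",(243,378),.06),("ptr",(187,383),.06)):
    d=at_z("side",*pt(*xy),z)[:2]-C; print(nm,np.hypot(*d),np.degrees(np.arctan2(d[1],d[0])))
im=cv2.imread("pics/s5.png"); hsv=cv2.cvtColor(im,cv2.COLOR_BGR2HSV)
for x,y in((265,360),(275,385),(285,370)): u=pt(x,y); print(hsv[round(u[1]),round(u[0])])
k=[np.argmin(abs(A-a)) for a in(90,94,98,102)]; print(score(im)[k],ref[k])
E
```

```text
time: 6.9
tool_pos: [0.5511, -0.0324, 0.2503]
tool_rot: [3.137, -0.003, 0.895]
contact_force: [0.0, 0.4, 0.5]
opening: 0.0007
time: 7.32
tool_pos: [0.5511, -0.0324, 0.2504]
time: 7.73
tool_pos: [0.5511, -0.0324, 0.2505]
time: 8.15
tool_pos: [0.5511, -0.0324, 0.2505]
tool_rot: [3.137, -0.003, 0.895]
contact_force: [-0.3, 0.4, -1.5]
opening: 0.0003
peg top 0.10961960605294487 96.92000636859326
tooth 0.1503295766292393 92.61281624864364
ptr 0.17070613096266102 86.88968694852406
[ 20 100 158]
[ 18 109 108]
[ 19  98 145]
[3.8828125  3.86816406 1.65820312 1.29882812] [3.3828125  3.22558594 2.45507812 1.73046875]
```

```bash
sed -i 's/hsv\[...,0\]>=13/hsv[...,0]>=16/; s/hsv\[...,1\]<150/hsv[...,1]<130/; s/\[...,2\]>110/[...,2]>95/' t.py
python3 - <<'E'
from t import *
for n in["side1","s2_0","s2_1","s3_0","s3_1","s3_4","s5"]: print(n,np.round(tooth(cv2.imread(f"pics/{n}.png")),1))
E
python3 -m creep '[[[0,0,0,0,0,0],[0,0,0,0,0,0],[0,0,0,0,0,0],[0,0,0,0,0,0],[0,0,0,0,0,0]]]' | head -2; python3 -m creep '[[[0,0,0,0,0,0],[0,0,0,0,0,0],[0,0,0,0,0,0],[0,0,0,0,0,0]]]'
```

```text
side1 [155.   67.3]
s2_0 [115.2  69.6]
s2_1 [110.8  70.4]
s3_0 [63.  97.8]
s3_1 [57.6 98.1]
s3_4 [45.2 69.6]
s5 [96.7 84.2]
time: 8.57
tool_pos: [0.5511, -0.0324, 0.2505]
time: 8.9
tool_pos: [0.5511, -0.0324, 0.2505]
tool_rot: [3.137, -0.003, 0.895]
contact_force: [0.3, -0.2, 0.1]
opening: 0.0007
```

```bash
python3 - <<'E'
from t import *
L=[]
for i in range(60):
    t=robot.observe()["time"]; im=viewer.read_camera("side"); a,w=tooth(im)
    L.append((t,a,w))
    if w>50 and a<125 and a>100 and i>12 and L[-2][1]<135: break
L=np.array(L); g=L[(L[:,1]<185)&(L[:,1]>100)&(L[:,2]>50)]; g=g[-18:]
print(np.round(L[-14:],2).tolist())
p=np.polyfit(g[:,0]-g[-1,0],g[:,1],1); print(p,np.std(g[:,1]-np.polyval(p,g[:,0]-g[-1,0])))
s=robot.observe(); print(s["time"],s["tool_pos"],s["contact_force"]); cv2.imwrite("pics/s6.png",im)
E
```

```text
[[11.1, 152.4, 65.58], [11.15, 149.95, 63.89], [11.2, 147.04, 64.0], [11.25, 144.38, 64.01], [11.3, 141.68, 61.91], [11.35, 140.11, 62.27], [11.4, 137.09, 62.44], [11.45, 134.78, 60.4], [11.5, 132.53, 60.93], [11.55, 130.09, 59.68], [11.6, 127.91, 53.06], [11.65, 125.13, 53.39], [11.7, 122.71, 49.46], [11.75, 120.29, 50.02]]
[-50.88144156 119.71248156] 0.5148594864339546
11.8 [ 0.55110547 -0.03243197  0.2505201 ] [-0.95131426 -0.57405705  0.4390196 ]
```

```bash
python3 - <<'E'
from t import *
L=[]
for i in range(16):
    t=robot.observe()["time"]; im=viewer.read_camera("side"); a,w=tooth(im); L.append((t,a))
    e=np.array(L); te=robot.observe()["time"]
    pred=np.mean(e[:,1]+46.5*(e[:,0]-te)*-1-2*46.5*(te-e[:,0])) if len(L)>2 else 999
    if pred<=92.6: break
print(np.round(L,2).tolist(),te,pred); cv2.imwrite("pics/s7.png",im)
E
python3 -m creep '[[[0,0,-6,0,0,0]]]'
```

```text
[[11.8, 117.87], [11.85, 116.57], [11.9, 115.66], [11.95, 113.9], [12.0, 111.6], [12.05, 109.15], [12.1, 107.29], [12.15, 105.0], [12.2, 102.17], [12.25, 100.24], [12.3, 98.25], [12.35, 95.85], [12.4, 93.81]] 12.45 90.44503923095712
time: 12.53
tool_pos: [0.5518, -0.0327, 0.2476]
tool_rot: [3.133, -0.004, 0.895]
contact_force: [-11.1, -10.1, 77.3]
opening: 0.0007
```

```bash
python3 - <<'E'
from t import *
for i in range(3):
    im=viewer.read_camera("side"); s=robot.observe(); print(round(s["time"],3),np.round(tooth(im),1),s["tool_pos"],s["contact_force"])
cv2.imwrite("pics/s8.png",im)
b=im[190:290,200:340]; cv2.imwrite("pics/v8.png",cv2.resize(b,None,fx=5.5,fy=5.5,interpolation=cv2.INTER_CUBIC))
E
```

```text
12.583 [89.3 92.9] [ 0.55268633 -0.0332933   0.24818878] [ 0.3821152  -5.12992082 12.9814041 ]
12.633 [91. 93.] [ 0.55269027 -0.03335888  0.24808006] [-2.89947242 -2.32640311 23.68944264]
12.683 [91.4 93.4] [ 0.552553   -0.03330066  0.24810397] [-3.40078583 -2.80298072 22.95381768]
```

View pics/v8.png

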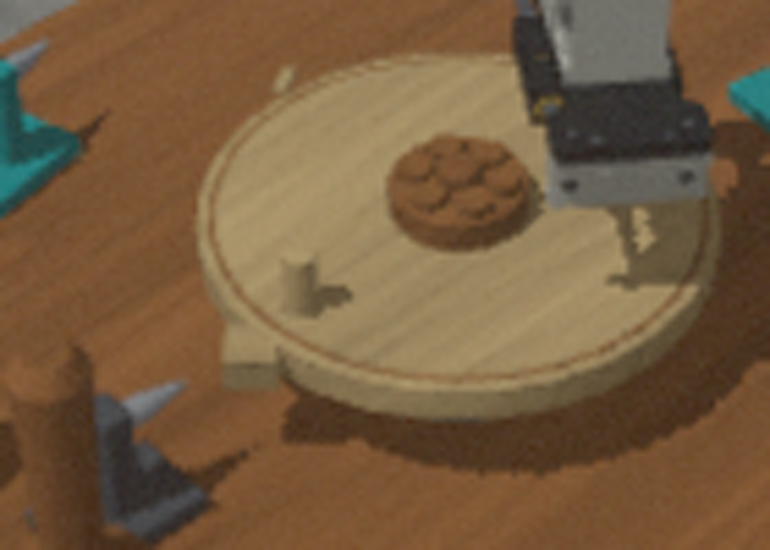

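The disc is stopped and held at about 23 N. In the crop the tooth edge is at x≈222 (≈89°) and the pointer tip at (187,383) (≈87°), so it stopped a little short. I'll check with the top camera.

```bash
python3 - <<'E'
from t import *
im=viewer.read_camera("top"); cv2.imwrite("pics/top9.png",im); s=robot.observe(); print(s["time"],s["tool_pos"],s["contact_force"])
a=cv2.resize(im[190:240,195:245],None,fx=8,fy=8,interpolation=cv2.INTER_CUBIC)
b=cv2.resize(cv2.imread("pics/s8.png")[230:280,215:265],None,fx=8,fy=8,interpolation=cv2.INTER_CUBIC)
cv2.imwrite("pics/v9.png",np.hstack([a,b]))
E
```

```text
12.7333 [ 0.55248499 -0.03325316  0.24810933] [-2.32663718 -2.24284831 23.61125822]
```

View pics/v9.png

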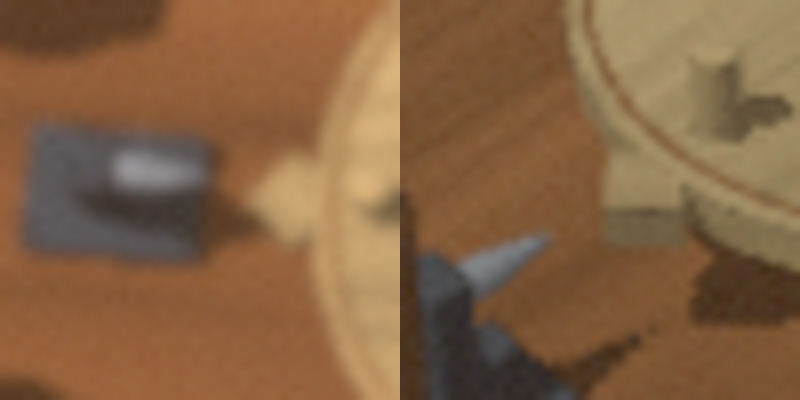

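```bash
python3 - <<'E'
from t import *
tp=lambda x,y:(195+(x+.5)/8-.5,190+(y+.5)/8-.5)
sp=lambda x,y:(215+(x-400+.5)/8-.5,230+(y+.5)/8-.5)
for cam,nm,uv in(("top","ptr",tp(212,176)),("top","tooth",tp(249,197)),("top","root",tp(297,197)),("side","ptr",sp(552,235)),("side","tooth hi",sp(604,208)),("side","tooth lo",sp(604,240))):
    z={"tooth hi":.07,"tooth lo":.05}.get(nm,.06)
    w=at_z(cam,*uv,z)[:2]; d=w-C; print(cam,nm,w,np.hypot(*d)*1e3,np.degrees(np.arctan2(d[1],d[0])))
E
```

```text
top ptr [0.60713483 0.18884161] 169.88963617678397 85.3966618416442
top tooth [0.59929238 0.17457016] 155.17830313816737 87.86080878320575
top root [0.59952958 0.15645405] 137.08671489878682 87.47910577315707
side ptr [0.60360807 0.18930732] 170.1079032761119 86.59338954659638
side tooth hi [0.59277332 0.17609631] 156.5979951334473 90.26587824988427
side tooth lo [0.59812365 0.17280007] 153.36977748359865 88.2724396839211
```

Both cameras agree: the tooth is about 2.5° short of the pointer, at 87.7° against 85.4° from the top and 89.3° against 86.6° from the side. Still pressing, I'll ease the disc on by about 3 mm at the fingertip.

```bash
python3 -m creep '[[[-2.6,2,-3.2,0,0,0]]]'; cat > chk.py <<'E'
from t import *
a=[]
for i in range(3):
    im=viewer.read_camera("side"); a.append(tooth(im)[0])
s=robot.observe(); print(round(s["time"],2),np.round(a,1),s["tool_pos"],s["contact_force"])
cv2.imwrite("pics/s_last.png",im)
E
python3 chk.py
```

```text
time: 12.82
tool_pos: [0.5511, -0.0324, 0.2481]
tool_rot: [3.122, -0.007, 0.895]
contact_force: [-4.8, -6.7, 19.8]
opening: 0.0004
12.97 [90.9 90.6 90.5] [ 0.5508827  -0.03229206  0.24809399] [-2.98161158 -5.00976245 20.04502062]
```

```bash
cat >> chk.py <<'E'
from scipy.spatial.transform import Rotation as R
n=R.from_euler("xyz",s["tool_rot"]); t=R.from_euler("xyz",[np.pi,0,.895])
print("rot",s["tool_rot"],"to level deg",np.degrees((t*n.inv()).as_rotvec()),"tips",s["tool_pos"]+n.apply([0,0,.178]))
E
python3 chk.py
```

```text
13.12 [90.6 90.8 90.8] [ 0.55095968 -0.03237959  0.24808937] [-3.8840907  -4.83761951 20.61305224]
rot [ 3.12246649 -0.0070363   0.89518042] to level deg [ 0.37083934  1.1071912  -0.00648133] tips [ 0.5543992  -0.03353139  0.07012633]
```

```bash
python3 -m creep '[[[0,0,-3.2,0.3,1,0]]]'; python3 chk.py
```

```text
time: 13.2
tool_pos: [0.5523, -0.0329, 0.2481]
tool_rot: [3.132, -0.004, 0.895]
contact_force: [1.4, 2.3, 16.4]
opening: 0.0006
13.35 [90.7 90.7 90.8] [ 0.5525803  -0.03296638  0.248144  ] [-0.60524222 -0.61855654 18.96666722]
rot [ 3.13176344 -0.00366014  0.89506183] to level deg [ 0.18863996  0.57057438 -0.00251213] tips [ 0.55435288 -0.03355237  0.07015379]
```

```bash
python3 -m creep '[[[-4,3,-2.5,0.2,0.6,0]]]'; python3 chk.py
```

```text
time: 13.43
tool_pos: [0.5503, -0.0309, 0.2482]
tool_rot: [3.134, -0.003, 0.895]
contact_force: [0.9, -1.5, 11.1]
opening: 0.0002
13.58 [88.8 86.8 86.5] [ 0.54968275 -0.03025734  0.24815745] [ 0.55200993 -1.73748549 15.59085998]
rot [ 3.13636430e+00 -2.58007055e-03  8.95070718e-01] to level deg [ 0.07203464  0.32619241 -0.00366537] tips [ 0.55069613 -0.03048109  0.07016048]
```

```bash
cat > pic.py <<'E'
from t import *
import sys
im=viewer.read_camera("top"); sd=viewer.read_camera("side")
a=cv2.resize(im[190:240,195:245],None,fx=8,fy=8,interpolation=cv2.INTER_CUBIC)
b=cv2.resize(sd[230:280,215:265],None,fx=8,fy=8,interpolation=cv2.INTER_CUBIC)
cv2.imwrite(f"pics/{sys.argv[1]}.png",np.hstack([a,b])); print(tooth(sd))
E
python3 pic.py v10; python3 chk.py
```

```text
(np.float64(87.19394673042328), np.float64(96.5703125))
13.83 [87.2 87.2 87.2] [ 0.54979797 -0.03038441  0.24815877] [-0.78293529 -0.15906365 15.47856039]
rot [ 3.13615265e+00 -2.61681687e-03  8.94993758e-01] to level deg [0.0779899  0.33696772 0.00076546] tips [ 0.55084481 -0.03062671  0.07016201]
```

View pics/v10.png

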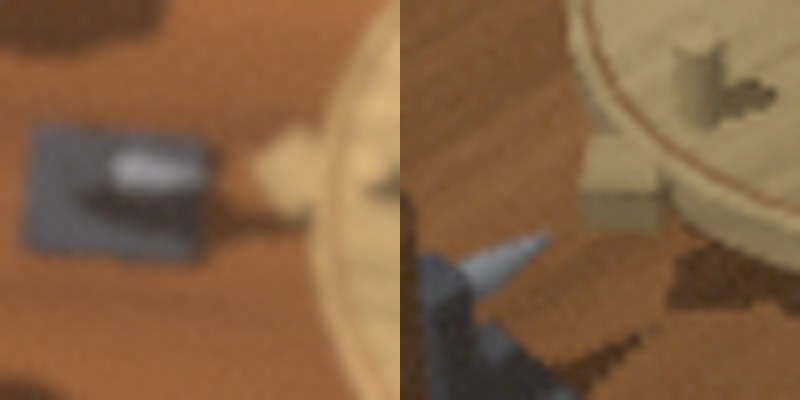

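The tooth is now slightly past. From the top its tip is at (252,167) where about 180 would be in line; from the side its edge is at x=580 where about 588 would be. That is about 1.6° too far. I'll ease it back while still pressing.

```bash
python3 -m creep '[[[0.3,-0.7,-2.4,0.1,0.3,0]]]'; python3 chk.py
```

```text
time: 13.92
tool_pos: [0.5509, -0.0312, 0.2482]
tool_rot: [3.137, -0.003, 0.895]
contact_force: [-2.5, -1.8, 14.9]
opening: 0.0002
14.07 [88.1 89.2 89. ] [ 0.55114106 -0.03150571  0.24818881] [-2.00231817 -1.22498922 15.80426456]
rot [ 3.13596209e+00 -2.99577795e-03  8.95178111e-01] to level deg [ 0.06784599  0.35907436 -0.00972173] tips [ 0.5522566  -0.03171639  0.07019243]
```

```bash
python3 pic.py v11; python3 chk.py
```

```text
(np.float64(88.64792389148121), np.float64(96.58984375))
14.32 [88.7 88.8 88.6] [ 0.55108342 -0.03144979  0.24819274] [-1.10685264 -0.16065626 15.76490371]
rot [ 3.13604477e+00 -2.98326878e-03  8.95142431e-01] to level deg [ 0.06544861  0.35492859 -0.00768649] tips [ 0.55218607 -0.03165305  0.07019627]
```

View pics/v11.png

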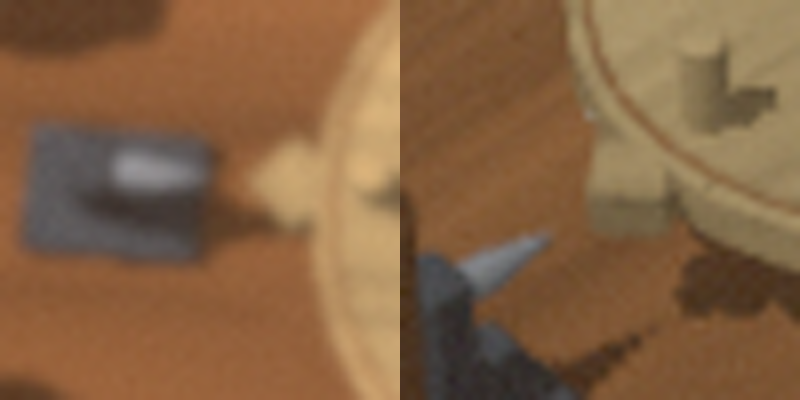

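The top view shows the tooth tip at (252,181) where about 180 is in line, and the side view shows its edge at x≈588 where about 588 is in line. The disc is at rest and held at about 16 N, so I'm handing in.

```bash
python3 -c "
from cell import robot
print(robot.hand_in())"
```

```text
the job is handed in; nothing more can be done
None
```

The job is handed in, with the tooth stopped opposite the steel pointer and the shut fingertips still pressing on the disc.

- **Spin:** I pushed the peg sideways with the shut fingers, at about 1.75 rad/s clockwise. The disc then coasted untouched for about 10 s, nearly two turns.
- **Braking:** I braked it from about 0.8 rad/s with the fingertips on top of the disc. It stopped about 2.5° short of the pointer.
- **Adjustment:** I did not get it exact in one stop. Still pressing, I dragged the disc forward, went about 1.6° too far, and eased it back.
- **Last checks:** Both cameras show tooth and pointer in line to within about 0.5°. Their absolute angles differ by about 1°, so I compared tooth and pointer within each picture. The disc's angle read steady (88.6–88.8° on my tracker, where 88.6–88.8° was the aligned value), and the press held at about 16 N.
- **Force and limits:** The wrist force read 77 N at the end of the first press (limit 120 N). It dropped to 13–24 N right after. The job took about 14.3 s of the 58 s allowed.
- **Other objects:** The rosette was still in the middle of the disc just after the stop. The later pictures were close-ups that did not show it. I never sent the arm near the mallet, chisel or glue bottle.

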